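# Shut the red air valve under its sliding cover

### The arm

A 6-joint arm with a two-finger parallel gripper is mounted at the origin on a cart in front of the work surface, level with it; the furniture and walls round the work are solid. World frame = base frame: x ahead of the robot, y to its left, z up, the work surface at z = 0. Lengths are in mm, angles in degrees, forces in N, time in s.
With the tool pointing down it reaches from about 300 to 850 mm from the base axis. Payload 4.2 kg.
Tool frame: the origin (TCP) lies midway between the tips of the shut fingers; the grasp point (between the pads) lies 19 mm behind it; z points along the fingers, y is the line along which they close (so a half turn about z gives the same grasp; the last joint's range is limited). The gripper opens to 91 mm and grips with 3 to 60 N. Pads are 32 mm wide; open, the fingers measure 118 mm over their backs; the gripper's body (76 mm by 178 mm) begins 60 mm behind the grasp point.
Start: joints at [61.937, 18.312, 89.639, -0, 72.044, -1.146], TCP at [260.312, 512.719, 213.976] pointing down, gripper open.
Joint ranges: [-177.97, 177.97], [-48.28, 115.42], [12.27, 149.76], [-77.06, 257.06], [2.81, 150.46], [-146.56, 146.56]. Speed limits (degrees/s): [147.25, 147.25, 180, 180, 180, 180].

### API

Orientations are given as [roll, pitch, yaw] about the fixed x, y, z axes, in that order (R = Rz(yaw) Ry(pitch) Rx(roll)).
In Python, from workcell import env gives the robot as it stands.
- The arm moves only by the shell command python3 -m jog 'ROWS' [FORCE]. ROWS is a JSON object of lists of equal length, an entry for each row: "jaw": the finger opening in mm, from 0 to 91.2; "slide": the shift along the tool's x, y, z in units of 30 mm (1.0 is 30 mm), a list of three; "spin": the turn about the tool's z in units of 8 degrees (1.0 is 8 degrees). In form: {"jaw": [jaw, ...], "slide": [[dx, dy, dz], ...], "spin": [spin, ...]}. A call has 1 to 10 rows; each row shifts and turns the commanded pose from where the row before left it, along the tool's axes as they then stand; what a row does not reach is not made up. A row lasts 1/10 s, in which the tool goes at most 50 mm and 8.59 degrees, less where a joint would pass 70% of its speed; a pose out of reach is approached as far as the arm can. A call is refused whole if a number of a shift passes 1 or a number of a turn 1, either way. A call with a gripper value outside its range is refused whole. The fingers move at their own pace and stop on an object; FORCE is the grip in N (left out, the last holds). Time passes only in rows, so rows that do not move let the fingers close. It gives the time, the measured TCP pose, the force, the opening and the grip force at its end, in the units of the state.
- env.state(): the state, without advancing time (a new reading comes with each control period).
- env.grab_frame(name): name is "side" or "top" or "wrist"; returns the picture (480x640x3 uint8, red, green, blue); there is no depth.
- env.camera_model(name): a dict with "fx", "fy", "cx", "cy" (pixels), "camera_from_world" (4x4, takes a point from world to camera coordinates). Camera axes: x right, y up, looking along -z (the intrinsics and any distortion apply to the point x, -y, -z); pixel columns grow to the right and rows downward; lengths in mm; the calibration is good to about 2 mm. A picture is of the moment at which its call begins: read the wrist's pose just before it. camera_model takes no time and is no camera call; for the wrist camera it gives the pose at the moment of the call.
- env.job_done(): hands the job in; it is judged then, once.
The state is a dict: "time_s": time; "qpos": joint angles; "qvel": joint speeds; "effort": joint torques, N m; "ee_pos": TCP position; "ee_rot": TCP orientation; "force": force on the tool from outside, world axes, zero at the start; "torque": the same for the moment, N m; "gripper_width": finger opening in mm; "gripper_force": force on a finger pad.
Only numpy, scipy, OpenCV 4.12 (cv2) and the standard library are available. Lean on these libraries where they do the work, as an engineer would, in place of code of your own. Each camera call takes 0.05 s, during which the arm holds its last target. There are 200 camera calls.

### The job

The red line of the bench air box has to be shut off: push the box's metal cover all the way back to bare the valves, then push the red lever clockwise until it is fully shut, square across its pipe, and finally push the cover forward again until it is fully home over the valves. Only push gently with the fingertips: grip and lift nothing, leave both blue levers as they are, and do not disturb the bottle, the solder reel or the screwdriver.

Things in the scene. Friction and masses are not known exactly. Their poses are not given: they have to be found in the camera images.
- air_box: Compressed-air box fixed to the bench, turned up to 20 degrees: grey steel case 210 mm deep (its x, to the back), 284 mm wide (its y, to its left), side rails up to z = 75 mm. Origin: centre of its underside. Front half: open valve bay; rear half closed, roof at z = 63.5 mm. Couplers and a gauge stick out 35 mm in front, below z = 52 mm; a feed pipe 51 mm behind. It carries the cover.
- cover (a joint): Sliding aluminium cover, a 106 x 276 mm plate, top at z = 69 mm, captured in the rails so that it cannot lift. Value in m: 0 = fully forward, closed over the bay; 0.098 = fully back, at its stop. It slides along the box's x with about 2.5 N of friction and stays where it is left.
- cover_rib (a point): Centre of the black pull rib on the cover, 90 mm long (box y), 10 mm thick (box x) and 20 mm high, from z = 69 to 89 mm. It moves with the cover; when closed it is at x = -90 mm, y = 0 of the box. Push on its front face to open and on its back face to close.
- red_valve: Brass ball valve with the red lever, fixed in one of three places in the bay (y = -75, 0 or +75 mm of the box; the blue ones have the others). Origin: on the lever's upright turning axis, at the bay floor (z = 6 mm), x = -24 mm of the box; axes parallel to the box's. Its pipe runs along x; nothing but the lever stands higher than 46 mm above the bench here.
- red_lever (a joint): Angle of the red lever in rad: 0 = open, the lever points along the pipe to the front of the box (-x); 1.571 = shut, at its stop, the lever points to the box's left (+y). It grows clockwise seen from above. Friction about 0.09 N m (2.5 N at the grip); it stays where it is left.
- red_grip (a point): Centre of the red plastic grip of the lever, 37 mm from the turning axis and 51 mm above the bench. The grip is 32 mm long along the lever (21 to 53 mm from the axis), 14 mm wide and 14 mm high (from 44 to 58 mm above the bench).
- blue_a_grip (a point): Centre of the blue grip on one of the other two levers, of the same size; that lever points to the front (open) and must stay as it is.
- blue_b_grip (a point): Centre of the blue grip on the other one of these two levers, likewise to be left alone.
- flux_bottle: Loose white bottle with a black cap, 33 mm across and 82 mm tall, standing to the right of the box. Origin: centre of its underside.
- solder_reel: Loose reel of solder, 61 mm across and 32 mm high, with a yellow label, standing to the left of the box. Origin: centre of its underside.
- blue_driver: Loose screwdriver with a blue handle, 138 mm long and 18 mm high, lying to the right of the box, along its side. Origin: its middle, on the bench.
- bay_centre (a point): Centre of the floor of the valve bay, at x = -52, y = 0, z = 6 mm of the box. The bay is 94 mm long along the box's x and 270 mm along its y; its walls rise to z = 62 mm. Bare when the cover is back.
There are look-alikes about, which are no part of the job. What is shaped like the flux_bottle but pink is not meant.

How it is judged:
By the outcome, as a careful person would: the job done as asked, in the order asked, and still so for the second after the job is handed in, with the robot touching nothing.
It also fails if it takes over 48 s, if anything falls off the work surface, if the arm or the gripper's body presses on something with over 40 N, if the wrist force passes 120 N, or if a joint passes its speed limit or range.

## Working session

There is one attempt and no reset: what is moved stays moved. The work goes in short steps, Python scripts to look and compute and a shell command to move; the robot and the scene stay as the last step left them, time stands still between calls to the robot, and variables do not carry over. Pictures are saved under pics/ and viewed, at most 10 in all, crops included, and the job is handed in when it is done.

```bash
ls; mkdir -p pics; python3 - <<'E'
from workcell import env
import cv2,numpy as np
s=env.state();print({k:np.round(v,2).tolist() for k,v in s.items()})
for n in("top","side"):
    cv2.imwrite(f"pics/{n}0.png",env.grab_frame(n)[:,:,::-1]);m=env.camera_model(n);print(n,{k:np.round(v,3).tolist() if not isinstance(v,str) else v for k,v in m.items()})
E
```

```text
pics
{'time_s': 0.0, 'qpos': [61.94, 18.35, 89.71, -0.0, 72.04, -1.15], 'qvel': [0.01, 0.08, 0.04, -0.06, -0.04, 0.1], 'effort': [-0.0, -41.25, -23.2, 0.07, 0.05, -0.0], 'ee_pos': [260.08, 512.24, 213.11], 'ee_rot': [-179.9, -0.0, 153.08], 'force': [0.89, -0.1, -0.33], 'torque': [-0.02, 0.03, 0.0], 'gripper_force': 0.0, 'gripper_width': 91.14}
top {'fx': 456.389, 'fy': 456.389, 'cx': 316.778, 'cy': 239.124, 'camera_from_world': [[-0.013, -1.0, -0.009, 12.735], [0.994, -0.014, 0.104, -592.677], [-0.104, -0.008, 0.995, -938.569], [0.0, 0.0, 0.0, 1.0]]}
side {'fx': 583.217, 'fy': 583.217, 'cx': 320.94, 'cy': 245.568, 'camera_from_world': [[0.98, -0.199, 0.01, -593.347], [0.108, 0.572, 0.813, -110.118], [-0.167, -0.796, 0.582, -956.31], [0.0, 0.0, 0.0, 1.0]]}
```

View pics/top0.png

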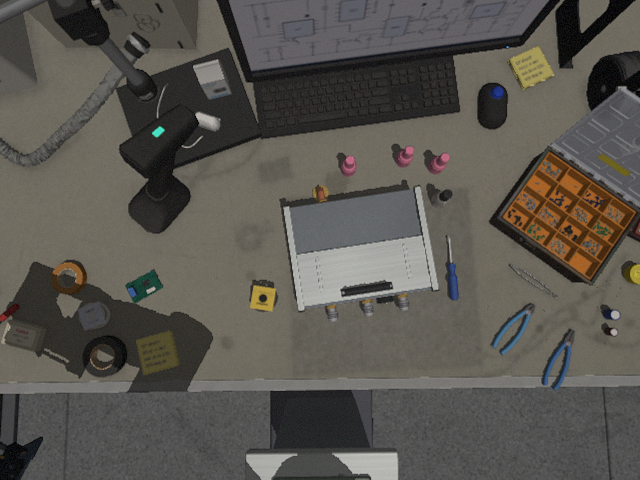

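View pics/side0.png

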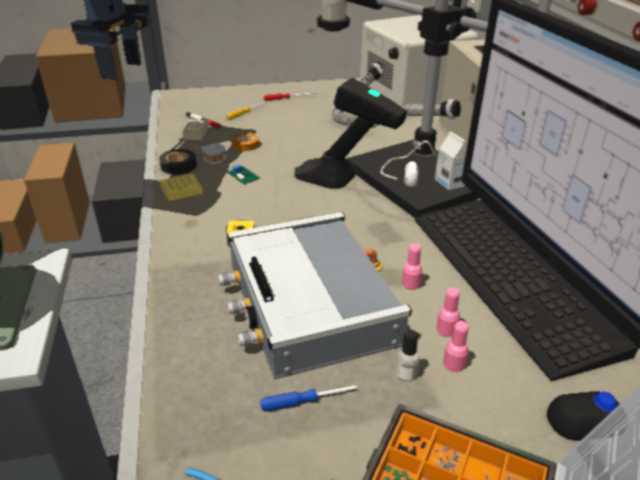

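Top view: box at about (360,245), turned about +8°, black rib at (367,289). Bottle-shaped items: white/black bottle at (441,197), with pink look-alikes at (348,165), (404,156) and (438,162). Reel with yellow label at (263,296); driver at (452,270), with blue pliers at (515,330) and (560,360). The levers are hidden under the cover. I want the cover rib; the other dark things near it are the front coupler gap at (385,300) and the box's rear edge. Checking in a close crop.

```bash
python3 - <<'E'
import cv2
a=cv2.imread("pics/top0.png")[180:325,270:470]
cv2.imwrite("pics/crop0.png",cv2.resize(a,None,fx=4,fy=4,interpolation=cv2.INTER_CUBIC))
E
cat > h.py <<'E'
import numpy as np
from workcell import env
def ray(n,uv,z,m=None):
    m=m or env.camera_model(n);T=np.array(m["camera_from_world"]);R=T[:3,:3];c=-R.T@T[:3,3]
    d=R.T@np.array([(uv[0]-m["cx"])/m["fx"],-(uv[1]-m["cy"])/m["fy"],-1])
    return (c+d*(z-c[2])/d[2])[:2]
def proj(n,p,m=None):
    m=m or env.camera_model(n);T=np.array(m["camera_from_world"]);q=T[:3,:3]@np.array(p)+T[:3,3]
    return np.array([m["cx"]-m["fx"]*q[0]/q[2],m["cy"]+m["fy"]*q[1]/q[2]])
E
```

```text
(no output)
```

View pics/crop0.png

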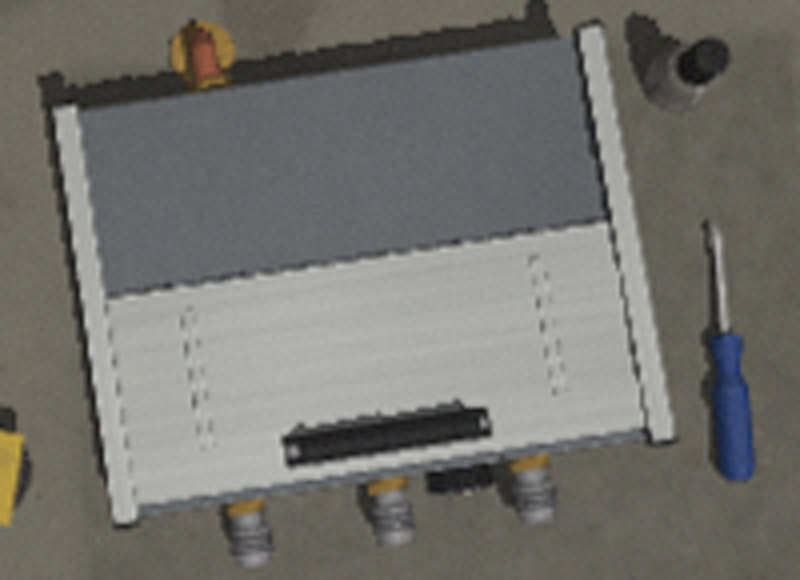

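The crop shows the rib at (388,436) on the cover, clear of the coupler gap at (460,478). The rail outer corners are at about (54,108), (602,24), (676,438) and (115,524).

```bash
python3 - <<'E'
from h import *
import cv2
px=[(270+u/4-.4,180+v/4-.4) for u,v in [(54,107),(602,24),(676,438),(115,524)]]
BL,BR,FR,FL=[ray("top",p,75) for p in px]
print(BL,BR,FR,FL)
L=lambda a:(np.linalg.norm(a),np.degrees(np.arctan2(a[1],a[0])))
print(L(BL-FL),L(BR-FR),L(FL-FR),L(BL-BR),(BL+BR+FL+FR)/4)
rib=ray("top",(270+388/4-.4,180+427/4-.4),89)  # mid of top face
print("rib",rib)
a=cv2.imread("pics/side0.png");
m=env.camera_model("side")
g=cv2.inRange(cv2.cvtColor(a,cv2.COLOR_BGR2GRAY),0,45)
r=g[240:310,235:285];n,l,st,c=cv2.connectedComponentsWithStats(r);print(st[1:],c[1:]+[235,240])
tip=env.state()
for yaw in(7,8,9):
  pass
C=(BL+BR+FL+FR)/4
y=np.radians(8.5);R=np.array([[np.cos(y),-np.sin(y)],[np.sin(y),np.cos(y)]])
print("rib pred",C+R@[-90,0],"side px",proj("side",[*(C+R@[-90,0]),79]))
E
```

```text
[656.50111346  72.46825373] [ 695.49721681 -208.59129738] [ 484.33015358 -237.83312593] [445.27497644  43.10210289]
(np.float64(213.2577121115036), np.float64(7.9149298910869135)) (np.float64(213.18211259438792), np.float64(7.8840210796408465)) (np.float64(283.6369328077626), np.float64(97.91444480840472)) (np.float64(283.7519468563562), np.float64(97.89917353049758)) [570.40086507 -82.71351667]
rib [491.64935312 -92.73835985]
[[ 16  18  21  40 294]
 [ 12  67   7   3  17]] [[260.45238095 278.60544218]
 [250.29411765 308.11764706]]
rib pred [481.38943737 -96.01636367] side px [256.06927862 276.75681196]
```

```bash
cat >> h.py <<'E'
C=np.array([570.4,-82.7]);YAW=7.9
def rz(a):
    a=np.radians(a);return np.array([[np.cos(a),-np.sin(a)],[np.sin(a),np.cos(a)]])
def w(bx,by): return C+rz(YAW)@np.array([bx,by])
def tobox(p): return rz(-YAW)@(np.array(p[:2])-C)
def go(bx,by,z):
    s=env.state();p=s["ee_pos"];yaw=s["ee_rot"][2];d=rz(-yaw)@(w(bx,by)-p[:2])
    print("t",round(s["time_s"],2),"box",tobox(p).round(1),"z",round(p[2],1),"rot",np.round(s["ee_rot"],1),"F",np.round(s["force"],1),"units",(np.array([d[0],-d[1],p[2]-z])/30).round(2),"spin to 97.9:",round((yaw-97.9)/8,2))
E
python3 -m jog '{"jaw":[0,0,0,0,0,0,0],"slide":[[0,0,0],[0,0,0],[0,0,0],[0,0,0],[0,0,0],[0,0,0],[0,0,0]],"spin":[1,1,1,1,1,1,0.9]}' 20
python3 -c "
from h import *
go(-128,0,110)"
```

```text
time_s: 0.8
ee_pos: [260.2, 512.4, 213.4]
ee_rot: [-180.0, 0.1, 97.6]
force: [-0.2, 0.2, -0.7]
gripper_width: 38.6
gripper_force: 0.0
t 0.8 box [-225.5  632.1] z 213.4 rot [-1.80e+02  1.00e-01  9.76e+01] F [-0.2  0.2 -0.7] units [-21.05   3.37   3.45] spin to 97.9: -0.04
```

```bash

python3 -m jog '{"jaw":[0,0,0,0,0,0,0,0,0,0],"slide":[[-0.5,0.16,0],[-1,0.16,0],[-1,0.16,0],[-1,0.16,0],[-1,0.16,0],[-1,0.16,0],[-1,0.16,0],[-1,0.16,0],[-1,0.16,0],[-1,0.16,0]],"spin":[0,0,0,0,0,0,0,0,0,0]}' >/dev/null
python3 -m jog '{"jaw":[0,0,0,0,0,0,0,0,0,0],"slide":[[-1,0.16,0],[-1,0.16,0],[-1,0.16,0],[-1,0.16,0],[-1,0.16,0],[-1,0.16,0],[-1,0.16,0],[-1,0.16,0.3],[-1,0.16,0.3],[-1,0.16,0.3]],"spin":[0,0,0,0,0,0,0,0,0,0]}'
python3 -m jog '{"jaw":[0,0,0,0],"slide":[[-1,0.1,0.4],[-0.5,0.1,0.6],[0,0,0.6],[0,0,0]],"spin":[0,0,0,0]}'
python3 -c "
from h import *
go(-128,0,78)"
```

```text
time_s: 2.8
ee_pos: [434.8, -55.5, 186.5]
ee_rot: [-180.0, 0.0, 98.0]
force: [0.5, 1.0, 0.1]
gripper_width: 0.2
gripper_force: 0.0
time_s: 3.2
ee_pos: [445.0, -97.9, 136.8]
ee_rot: [-179.7, -0.1, 97.9]
force: [0.4, -0.1, -0.3]
gripper_width: 0.7
gripper_force: 0.0
t 3.2 box [-126.3    2.2] z 136.8 rot [-1.797e+02 -1.000e-01  9.790e+01] F [ 0.4 -0.1 -0.3] units [-0.07 -0.06  1.96] spin to 97.9: 0.0
```

```bash

python3 -m jog '{"jaw":[0,0,0,0,0,0,0,0,0,0],"slide":[[-0.04,0,0.5],[-0.03,0,0.5],[0,0,0.5],[0,0,0.46],[0,0,0],[0,0.2,0],[0,0.2,0],[0,0.2,0],[0,0.2,0],[0,0.2,0]],"spin":[0,0,0,0,0,0,0,0,0,0]}'
python3 -m jog '{"jaw":[0,0,0,0,0,0,0,0,0,0],"slide":[[0,0.25,0],[0,0.25,0],[0,0.25,0],[0,0.25,0],[0,0.25,0],[0,0.25,0],[0,0.25,0],[0,0.2,0],[0,0.1,0],[0,0,0]],"spin":[0,0,0,0,0,0,0,0,0,0]}'
python3 - <<'E'
from h import *
import cv2
go(-10,0,78)
cv2.imwrite("pics/t1.png",cv2.resize(env.grab_frame("top")[180:325,270:470,::-1],None,fx=4,fy=4,interpolation=cv2.INTER_CUBIC))
E
```

```text
time_s: 4.2
ee_pos: [477.7, -95.3, 80.4]
ee_rot: [-179.9, 0.0, 97.9]
force: [-2.6, -1.2, 2.2]
gripper_width: 0.1
gripper_force: 1.5
time_s: 5.2
ee_pos: [539.7, -86.8, 80.0]
ee_rot: [179.9, 0.0, 97.9]
force: [0.6, 0.2, 0.0]
gripper_width: -0.0
gripper_force: 0.0
t 5.2 box [-31.    0.2] z 80.0 rot [179.9   0.   97.9] F [0.6 0.2 0. ] units [-0.01  0.7   0.07] spin to 97.9: -0.0
```

View pics/t1.png

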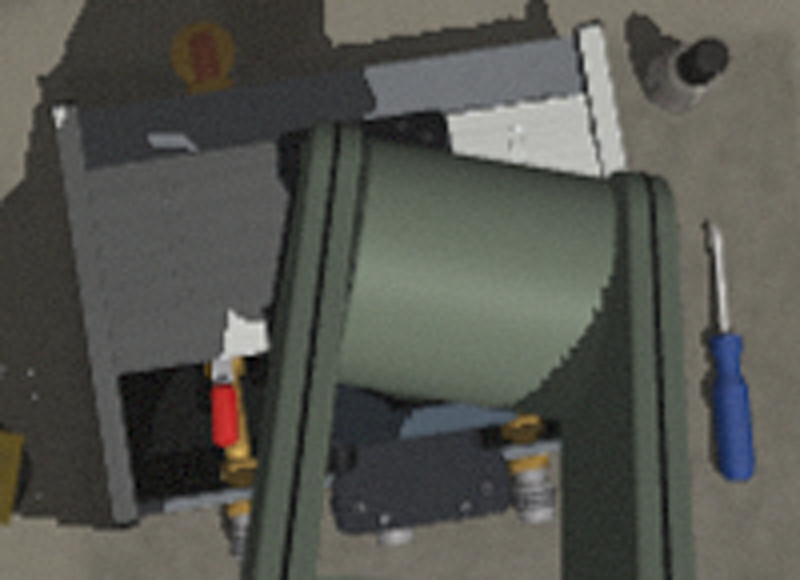

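The crop shows the cover about three quarters back and the red lever at (224,405), which is the left valve (y = +75), still pointing forward. I'll keep pushing to the stop in small steps.

```bash

python3 -m jog '{"jaw":[0,0,0,0,0,0],"slide":[[0,0.1,0],[0,0.15,0],[0,0.15,0],[0,0.1,0],[0,0.07,0],[0,0,0]],"spin":[0,0,0,0,0,0]}'
python3 -m jog '{"jaw":[0,0,0],"slide":[[0,0.07,0],[0,0.07,0],[0,0,0]],"spin":[0,0,0]}'
python3 -c "
from h import *
go(-10,0,78)"
```

```text
time_s: 5.85
ee_pos: [556.2, -84.5, 80.1]
ee_rot: [180.0, 0.0, 97.9]
force: [-1.5, -0.8, -0.1]
gripper_width: 0.7
gripper_force: 0.5
time_s: 6.15
ee_pos: [560.1, -83.9, 80.1]
ee_rot: [180.0, -0.0, 97.9]
force: [-0.9, -0.9, -0.8]
gripper_width: 0.4
gripper_force: 0.8
t 6.15 box [-10.4   0.2] z 80.1 rot [180.   -0.   97.9] F [-0.9 -0.9 -0.8] units [-0.01  0.01  0.07] spin to 97.9: -0.0
```

```bash

for i in 1 2 3; do python3 -m jog '{"jaw":[0,0,0],"slide":[[0,0.07,0],[0,0.06,0],[0,0,0]],"spin":[0,0,0]}' | grep -E "pos|force: \["; done
```

```text
ee_pos: [564.0, -83.4, 80.1]
force: [-1.2, -1.6, -1.0]
ee_pos: [565.1, -83.2, 80.1]
force: [-7.7, -2.3, 3.4]
ee_pos: [565.2, -83.2, 80.1]
force: [-16.1, -5.0, 10.2]
```

Force rises to 16 N with no further motion, so the cover is at its stop. Backing off and clearing the view.

```bash

python3 -m jog '{"jaw":[0,0,0,0,0,0,0,0,0,0],"slide":[[0,-0.5,0],[0,-0.5,-0.5],[0,0,-1],[0,0,-1],[-0.6,0,-0.6],[-1,0,0],[-1,0,0],[-1,0,0],[-1,0,0],[-1,0,0]],"spin":[0,0,0,0,0,0,0,0,0,0]}'
python3 - <<'E'
from h import *
import cv2
ims=[cv2.cvtColor(env.grab_frame(n),cv2.COLOR_RGB2BGR) for n in("top","side")]
for n,im in zip(("top","side"),ims): cv2.imwrite(f"pics/{n}2.png",im)
a=cv2.resize(ims[0][180:325,270:470],(800,580),interpolation=cv2.INTER_CUBIC)
b=cv2.resize(ims[1][190:390,200:430],(690,600),interpolation=cv2.INTER_CUBIC)
cv2.imwrite("pics/c2.png",cv2.resize(np.vstack([a,cv2.resize(b,(800,580))]),(552,800))[:600*2][:, :]) if 0 else None
cv2.imwrite("pics/c2.png",np.hstack([cv2.resize(a,(400,290)),cv2.resize(b,(333,290))]))
for n,im in zip(("top","side"),ims):
    h=cv2.cvtColor(im,cv2.COLOR_BGR2HSV)
    m=(((h[...,0]<6)|(h[...,0]>175))&(h[...,1]>170)&(h[...,2]>70)).astype(np.uint8)
    k,l,st,c=cv2.connectedComponentsWithStats(m)
    for i in range(1,k):
        if st[i,4]>25: print(n,st[i],c[i],cv2.minAreaRect(np.argwhere(l==i)[:,::-1].astype(np.float32)), tobox(ray(n,c[i],55)))
E
```

```text
time_s: 8.05
ee_pos: [566.2, -254.0, 173.7]
ee_rot: [179.8, 0.0, 97.9]
force: [0.7, 0.3, -0.6]
gripper_width: 0.3
gripper_force: 0.0
top [323 277   7  14  71] [325.61971831 283.23943662] ((326.0, 283.5), (6.0, 13.0), 0.0) [-60.97302829  79.51483457]
top [  8 304  11  11  35] [ 13.51428571 308.48571429] ((12.500017166137695, 309.0000305175781), (4.949747085571289, 12.020814895629883), 45.0) [-15.73674715 720.34997859]
side [580   0  15  13 132] [587.79545455   5.46212121] ((587.0, 6.0), (12.0, 14.0), 90.0) [1692.44655958 1363.53042791]
side [265  94  24   6  88] [275.20454545  96.42045455] ((276.480224609375, 96.3019790649414), (4.278659820556641, 23.18436622619629), 84.2894058227539) [159.51886235 778.42422937]
side [209 121  11   6  35] [213.71428571 123.91428571] ((213.79452514648438, 124.04794311523438), (11.118908882141113, 3.043069839477539), 20.556045532226562) [-34.21103061 649.86520906]
side [254 255  18  10 149] [262.12751678 259.67785235] ((262.5, 259.5), (9.0, 17.0), 90.0) [-62.70238416  70.49977909]
```

View pics/c2.png

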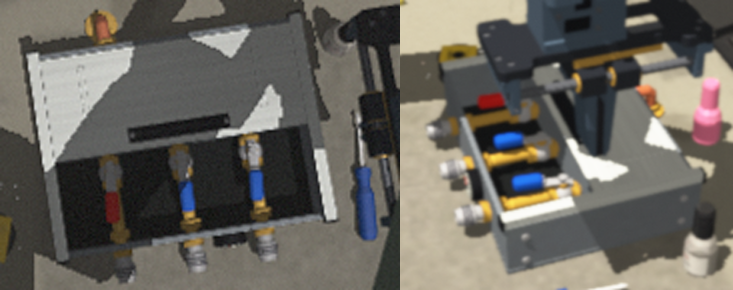

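The view shows the cover fully back and all three levers pointing forward: red at left (crop 111,205), blues at (187,200) and (257,190). From two views the red grip is at box (-62, 75), which matches nominal.

```bash
python3 -c "
from h import *
go(-60,38,120)"
```

```text
t 8.15 box [ -27.9 -171.4] z 173.3 rot [1.798e+02 1.000e-01 9.770e+01] F [ 1.2 -0.2  0.2] units [ 6.97 -1.1   1.78] spin to 97.9: -0.03
```

```bash

python3 -m jog '{"jaw":[0,0,0,0,0,0,0,0,0,0],"slide":[[0.6,-0.1,0],[1,-0.2,0],[1,-0.2,0],[1,-0.2,0],[1,-0.2,0.2],[1,-0.2,0.4],[0.9,0,0.6],[0.47,0,0.6],[0,0,0],[0,0,0]],"spin":[0,0,0,0,0,0,0,0,0,0]}'
python3 -c "
from h import *
go(-60,38,51)"
```

```text
time_s: 9.15
ee_pos: [503.3, -49.2, 119.7]
ee_rot: [180.0, -0.0, 98.0]
force: [0.3, 0.6, 0.7]
gripper_width: 0.6
gripper_force: 0.0
t 9.15 box [-61.9  42.4] z 119.7 rot [180.  -0.  98.] F [0.3 0.6 0.7] units [-0.15  0.06  2.29] spin to 97.9: 0.01
```

```bash

python3 -m jog '{"jaw":[0,0,0,0,0,0,0,0,0],"slide":[[-0.06,0.03,0.5],[-0.06,0.03,0.6],[0,0,0.6],[0,0,0.5],[0,0,0.09],[0,0,0],[0.2,0,0],[0.2,0,0],[0,0,0]],"spin":[0,0,0,0,0,0,0,0,0]}'
python3 -c "
from h import *
go(-60,52,51)"
```

```text
time_s: 10.05
ee_pos: [504.2, -40.9, 51.2]
ee_rot: [179.9, 0.0, 97.9]
force: [0.8, 0.8, -0.6]
gripper_width: 0.6
gripper_force: 0.0
t 10.05 box [-59.9  50.5] z 51.2 rot [179.9   0.   97.9] F [ 0.8  0.8 -0.6] units [ 0.05 -0.    0.01] spin to 97.9: 0.0
```

```bash

python3 -m jog '{"jaw":[0,0,0,0],"slide":[[0.05,0,0],[0.18,-0.095,0],[0.18,-0.095,0],[0,0,0]],"spin":[0,1,1,0]}'
python3 -m jog '{"jaw":[0,0,0,0,0],"slide":[[0.18,-0.095,0],[0.18,-0.095,0],[0.18,-0.095,0],[0.18,-0.095,0],[0,0,0]],"spin":[1,1,1,1,0]}'
python3 -c "
from h import *
import cv2
go(-60,52,51)
for n in ('side','top'): cv2.imwrite(f'pics/{n}3.png',env.grab_frame(n)[:,:,::-1])
a=cv2.imread('pics/side3.png')[190:390,200:430];b=cv2.imread('pics/top3.png')[180:325,270:470]
cv2.imwrite('pics/c3.png',np.hstack([cv2.resize(b,(400,290)),cv2.resize(a,(333,290))]))"
```

```text
time_s: 10.45
ee_pos: [497.8, -30.0, 50.8]
ee_rot: [179.9, 0.0, 81.9]
force: [0.1, -2.7, -0.2]
gripper_width: 0.4
gripper_force: 0.8
time_s: 10.95
ee_pos: [494.1, -5.9, 50.5]
ee_rot: [180.0, 0.0, 50.1]
force: [-1.0, -1.5, 0.5]
gripper_width: 0.4
gripper_force: 0.5
t 10.95 box [-65.   86.5] z 50.5 rot [180.    0.   50.1] F [-1.  -1.5  0.5] units [-0.65  0.97 -0.02] spin to 97.9: -5.98
```

View pics/c3.png

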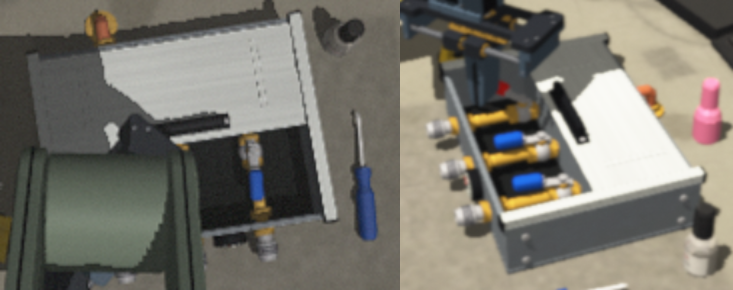

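The lever is turning with the finger: the red grip has swung round (side crop 503,88), and the force is about 2 N. The blues haven't moved. Continuing.

```bash

python3 -m jog '{"jaw":[0,0,0,0,0,0],"slide":[[0.18,-0.095,0],[0.18,-0.095,0],[0.18,-0.095,0],[0.18,-0.095,0],[0.18,-0.095,0],[0,0,0]],"spin":[1,1,1,1,1,0]}'
python3 -m jog '{"jaw":[0,0,0],"slide":[[0.05,-0.03,0],[0.05,0,0],[0,0,0]],"spin":[0.25,0,0]}'
python3 -m jog '{"jaw":[0,0,0],"slide":[[0.05,0,0],[0.05,0,0],[0,0,0]],"spin":[0,0,0]}'
python3 -c "
from h import *
go(-54,112,51)"
```

```text
time_s: 11.65
ee_pos: [507.9, 20.5, 50.2]
ee_rot: [-180.0, 0.1, 10.1]
force: [-1.4, -0.6, 0.2]
gripper_width: 0.1
gripper_force: 0.5
time_s: 11.95
ee_pos: [508.3, 21.3, 50.1]
ee_rot: [-180.0, 0.3, 8.2]
force: [-5.7, -2.1, 4.5]
gripper_width: 0.5
gripper_force: 3.1
time_s: 12.25
ee_pos: [508.5, 21.4, 50.0]
ee_rot: [-180.0, 0.7, 8.2]
force: [-10.9, -3.0, 9.8]
gripper_width: 0.4
gripper_force: 6.0
t 12.25 box [-47.  111.6] z 50.0 rot [-180.     0.7    8.2] F [-10.9  -3.    9.8] units [-0.23 -0.01 -0.03] spin to 97.9: -11.21
```

Force rises to 11 N with no motion, and the TCP is exactly where a 90° lever puts it, so it is at its stop. Backing off, lifting and checking.

```bash

python3 -m jog '{"jaw":[0,0,0,0,0,0,0,0,0,0],"slide":[[-0.3,0,0],[-0.2,0,-0.3],[0,0,-0.8],[0,0,-1],[0,0,-0.7],[0.3,0.5,-0.3],[0.5,1,0],[0.5,1,0],[0.5,1,0],[0.5,1,0]],"spin":[0,0,0,0,0,0,0,0,0,0]}'
python3 -m jog '{"jaw":[0,0,0,0],"slide":[[0.5,1,0],[0.5,1,0],[0.5,1,0],[0,0,0]],"spin":[0,0,0,0]}'
python3 -c "
from h import *
import cv2
go(44,0,120)
for n in ('side','top'): cv2.imwrite(f'pics/{n}4.png',env.grab_frame(n)[:,:,::-1])
a=cv2.imread('pics/side4.png')[190:390,200:430];b=cv2.imread('pics/top4.png')[180:325,270:470]
cv2.imwrite('pics/c4.png',np.hstack([cv2.resize(b,(400,290)),cv2.resize(a,(333,290))]))"
```

```text
time_s: 13.25
ee_pos: [587.3, -105.3, 144.4]
ee_rot: [180.0, -0.1, 8.0]
force: [-0.5, 0.9, 0.0]
gripper_width: 0.5
gripper_force: 0.0
time_s: 13.65
ee_pos: [645.5, -190.7, 143.7]
ee_rot: [179.9, -0.2, 7.9]
force: [-0.8, 0.1, -0.6]
gripper_width: 0.4
gripper_force: 0.0
t 13.65 box [  59.5 -117.3] z 143.7 rot [179.9  -0.2   7.9] F [-0.8  0.1 -0.6] units [-0.52 -3.91  0.79] spin to 97.9: -11.26
```

View pics/c4.png

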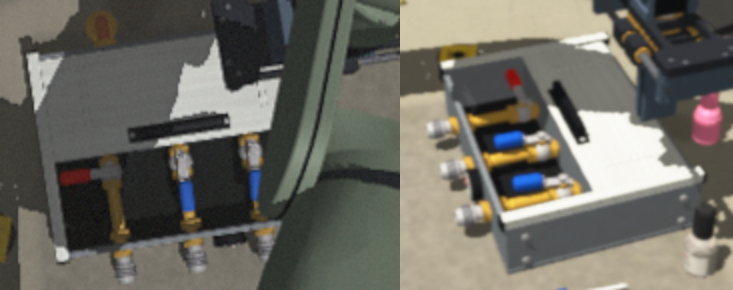

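Red lever is square across its pipe, pointing left (crop 75,177), and both blues are still forward. Now behind the rib.

```bash

python3 -m jog '{"jaw":[0,0,0,0,0,0,0,0,0,0],"slide":[[0,-0.6,0],[-0.1,-1,0],[-0.1,-1,0],[-0.1,-0.8,0.2],[-0.1,-0.5,0.4],[0,0,0.6],[0,0,0.5],[0,0,0.4],[0,0,0],[0,0,0]],"spin":[0,0,0,0,0,0,0,0,0,0]}'
python3 -c "
from h import *
go(44,0,79)"
```

```text
time_s: 14.75
ee_pos: [615.0, -72.1, 80.9]
ee_rot: [-180.0, -0.0, 7.9]
force: [0.5, 0.1, -0.1]
gripper_width: 0.5
gripper_force: 0.0
t 14.75 box [45.6  4.4] z 80.9 rot [-180.    -0.     7.9] F [ 0.5  0.1 -0.1] units [-0.05  0.15  0.06] spin to 97.9: -11.25
```

```bash

python3 -m jog '{"jaw":[0,0,0,0,0,0,0,0,0,0],"slide":[[-0.1,0.14,0],[-0.2,0,0],[-0.2,0,0],[-0.25,0,0],[-0.25,0,0],[-0.25,0,0],[-0.25,0,0],[-0.25,0,0],[-0.25,0,0],[-0.25,0,0]],"spin":[0,0,0,0,0,0,0,0,0,0]}'
python3 -m jog '{"jaw":[0,0,0,0,0,0,0,0],"slide":[[-0.25,0,0],[-0.25,0,0],[-0.25,0,0],[-0.2,0,0],[-0.15,0,0],[-0.1,0,0],[-0.07,0,0],[0,0,0]],"spin":[0,0,0,0,0,0,0,0]}'
python3 -c "
from h import *
go(-69,0,80)"
```

```text
time_s: 15.75
ee_pos: [548.4, -86.4, 80.7]
ee_rot: [180.0, -0.0, 7.9]
force: [2.8, -0.6, 2.3]
gripper_width: 0.2
gripper_force: 1.5
time_s: 16.55
ee_pos: [510.4, -91.4, 80.2]
ee_rot: [-180.0, 0.1, 7.9]
force: [1.6, -0.4, 1.1]
gripper_width: 0.4
gripper_force: 0.7
t 16.55 box [-60.7  -0.3] z 80.2 rot [-1.8e+02  1.0e-01  7.9e+00] F [ 1.6 -0.4  1.1] units [-0.28 -0.01  0.01] spin to 97.9: -11.25
```

```bash

for i in 1; do python3 -m jog '{"jaw":[0,0,0],"slide":[[-0.1,0,0],[-0.08,0,0],[0,0,0]],"spin":[0,0,0]}' | grep -E "pos|force: \["; done
for i in 1 2 3 ; do python3 -m jog '{"jaw":[0,0,0],"slide":[[-0.06,0,0],[-0.05,0,0],[0,0,0]],"spin":[0,0,0]}' | grep -E "pos|force: \["; done
```

```text
ee_pos: [505.0, -92.1, 80.2]
force: [1.6, -0.8, 0.0]
ee_pos: [504.8, -92.2, 80.4]
force: [8.6, 1.6, -4.0]
ee_pos: [504.7, -92.3, 80.6]
force: [14.8, 5.3, -9.9]
ee_pos: [504.6, -92.3, 80.9]
force: [20.6, 7.3, -14.9]
```

```bash

python3 -m jog '{"jaw":[0,0,0,0,0,0,0,0,0,0],"slide":[[0.4,0,0],[0.4,0,-0.3],[0,0,-0.8],[0,0,-1],[0,0,-0.7],[0.3,0.5,-0.3],[0.5,1,0],[0.5,1,0],[0.5,1,0],[0.5,1,0]],"spin":[0,0,0,0,0,0,0,0,0,0]}' >/dev/null
python3 -m jog '{"jaw":[0,0,0,0],"slide":[[0.5,1,-0.3],[0.5,1,-0.3],[0.3,0.6,-0.3],[0,0,0]],"spin":[0,0,0,0]}'
python3 -c "
from h import *
import cv2
for n in ('side','top'): cv2.imwrite(f'pics/{n}5.png',env.grab_frame(n)[:,:,::-1])
a=cv2.imread('pics/side5.png')[190:420,200:430];b=cv2.imread('pics/side0.png')[190:420,200:430];c=cv2.imread('pics/top5.png')[180:325,235:470]
cv2.imwrite('pics/c5.png',np.vstack([np.hstack([cv2.resize(b,(400,340)),cv2.resize(a,(400,340))]),cv2.resize(c,(800,255))]))
for n in(0,5):
  g=cv2.inRange(cv2.cvtColor(cv2.imread(f'pics/side{n}.png'),cv2.COLOR_BGR2GRAY),0,45)[240:310,235:285]
  k,l,st,cc=cv2.connectedComponentsWithStats(g);i=1+st[1:,4].argmax();print(st[i],cc[i])"
```

```text
time_s: 19.15
ee_pos: [656.1, -288.7, 200.0]
ee_rot: [180.0, 0.1, 7.8]
force: [0.5, 0.6, 0.5]
gripper_width: 0.5
gripper_force: 0.0
[ 16  18  21  40 294] [25.45238095 38.60544218]
[ 11  18  22  41 304] [21.18421053 37.80592105]
```

View pics/c5.png

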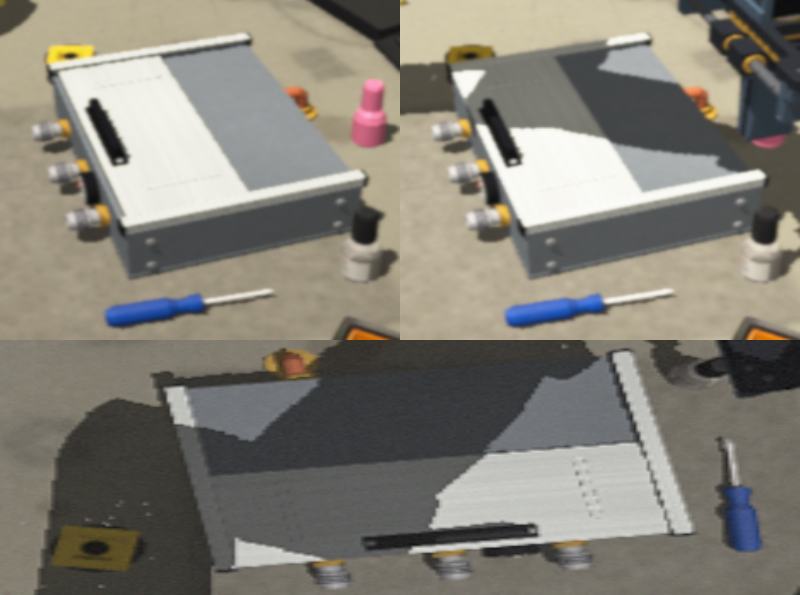

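The cover is now fully home: the rib is 4 px further forward than at the start, as predicted for fully closed. Bottle, reel and driver are unmoved, and the robot is clear.

```bash
python3 -c "
from workcell import env
print(env.job_done())"
```

```text
the job is handed in; nothing more can be done
None
```

I handed the job in at about 19 s: the cover went back to its stop, the red lever is shut square across its pipe, and the cover is fully home again; in the last pictures the bottle, reel and screwdriver had not moved, and both blue levers were still forward when last seen before closing.

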